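Make up two printing kits from the ink-room stock

TASK

Make up the two printing kits: put the black ink tin, the purple baren and the wooden stamp in the green tray, and the red ink tin and the orange printing pad in the yellow tray. One thing to each compartment, in any order, standing upright and flat on the tray's floor, and let go of. Leave the blue ink tin, the ink roller and the amber jar where they are.

Things in the scene. Friction and masses are not known exactly. Their poses are not given: they have to be found in the camera images.
- tray_green: shallow green plastic tray, fixed to the bench, three compartments in a row along its y axis. Outside 226 mm along y, 78 mm along x, 12 mm high; floor, outer walls and dividers 4 mm thick, so the compartment floors are 4 mm above the bench and the walls rise 8 mm above them. Each compartment is 70 by 70 mm inside; their centres lie at x = 0 and y = -74, 0 and +74 mm in the tray's frame. Origin: centre of its underside, on the bench.
- tray_yellow: shallow yellow plastic tray, fixed to the bench, two compartments in a row along its y axis. Outside 152 mm along y, 78 mm along x, 12 mm high; floor, outer walls and dividers 4 mm thick, so the compartment floors are 4 mm above the bench and the walls rise 8 mm above them. Each compartment is 70 by 70 mm inside; their centres lie at x = 0 and y = -37 and +37 mm in the tray's frame. Origin: centre of its underside, on the bench.
- ink_black_mid (a point): black ink tin standing upright: cylinder 50 mm in diameter and 50 mm high, black side and lid with thin bright steel rims; grip it by its side. About 180 g. The point is its centre, 25 mm above its underside; z up.
- ink_red_mid (a point): red ink tin standing upright: cylinder 50 mm in diameter and 50 mm high, red side and lid with thin bright steel rims; grip it by its side. About 180 g. The point is its centre, 25 mm above its underside; z up.
- ink_blue_mid (a point): blue ink tin standing upright: cylinder 50 mm in diameter and 50 mm high, blue side and lid with thin bright steel rims; grip it by its side. About 180 g. The point is its centre, 25 mm above its underside; z up. Stays in the stock: leave it alone.
- baren_mid (a point): baren (hand-rubbing pad), all purple with a dark band round its foot: disc 54 mm in diameter and 13 mm high, with an upright cylindrical knob 26 mm in diameter on its middle, from 13 to 50 mm high; lift it by the knob. About 120 g. The point is half-way up, 25 mm above its underside; z up.
- stamp_mid (a point): wooden hand stamp standing on its rubber face: square brown foot 42 by 42 mm and 22 mm high, above it a narrow neck and an upright round handle 28 mm in diameter from 30 to 64 mm high; lift it by the handle. About 100 g. The point is half-way up, 32 mm above its underside; z up, x and y along the sides of the foot.
- pad_mid (a point): orange silicone printing pad on a thin aluminium foot: foot 46 mm in diameter and 10 mm high, then an orange cylinder 40 mm in diameter from 10 to 44 mm high, ending in a dome that tops out at 60 mm; rigid; grip it by the cylinder. About 140 g. The point is half-way up, 30 mm above its underside; z up.
- roller_mid (a point): bystander: ink roller lying on the bench, black rubber roller 32 mm in diameter and 80 mm long in a steel fork, wooden handle; about 160 mm long, 32 mm high. The point is where the handle meets the fork, 20 mm above the bench; the handle points along -x of its frame. Leave it alone.
- jar_mid (a point): bystander: amber jar with a white cap, 60 mm in diameter, 90 mm high. The point is its centre, 45 mm above the bench. Leave it alone.
There are look-alikes about, which are no part of the job. Of the things that look like the tray_yellow, the middle-sized one is meant. Leave any turquoise or white look-alike of the part that bears baren_mid alone.

How it is judged:
At the end, for the whole second after the job is handed in: Black ink tin, baren and stamp stand in the green tray, red ink tin and pad in the yellow tray: each point within the tray's walls, its underside within 3 mm of the compartment floor, upright within 0.08 rad, at rest (below 0.02 m/s) and released. The compartments hold one thing each (x of ink_black_mid in the frame of tray_green between -0.035 and 0.035 m and y of ink_black_mid in the frame of tray_green between -0.111 and 0.111 m and z of ink_black_mid in the frame of tray_green between 0.026 and 0.032 m and angle between each of ink_black_mid, baren_mid, stamp_mid, ink_red_mid, pad_mid's own z axis and vertical below 0.08 rad and linear speed of each of ink_black, baren, stamp, ink_red, pad below 0.02 m/s and x of baren_mid in the frame of tray_green between -0.035 and 0.035 m and y of baren_mid in the frame of tray_green between -0.111 and 0.111 m and z of baren_mid in the frame of tray_green between 0.026 and 0.032 m and x of stamp_mid in the frame of tray_green between -0.035 and 0.035 m and y of stamp_mid in the frame of tray_green between -0.111 and 0.111 m and z of stamp_mid in the frame of tray_green between 0.033 and 0.039 m and x of ink_red_mid in the frame of tray_yellow between -0.035 and 0.035 m and y of ink_red_mid in the frame of tray_yellow between -0.074 and 0.074 m and z of ink_red_mid in the frame of tray_yellow between 0.026 and 0.032 m and x of pad_mid in the frame of tray_yellow between -0.035 and 0.035 m and y of pad_mid in the frame of tray_yellow between -0.074 and 0.074 m and z of pad_mid in the frame of tray_yellow between 0.031 and 0.037 m); the robot touches nothing.
It fails at once if the blue ink tin is shifted by more than 15 mm or tipped (distance of ink_blue_mid from where it was at the start of the episode above 0.015 m or angle between ink_blue_mid's own z axis and vertical above 0.3 rad).
It fails at once if the ink roller is shifted by more than 15 mm or tipped (distance of roller_mid from where it was at the start of the episode above 0.015 m or angle between roller_mid's own z axis and vertical above 0.3 rad).
It fails at once if the amber jar is shifted by more than 15 mm or tipped (distance of jar_mid from where it was at the start of the episode above 0.015 m or angle between jar_mid's own z axis and vertical above 0.3 rad).
It also fails if it takes over 125 s, if anything falls off the work surface, if the arm or the gripper's body presses on something with over 40 N, if the wrist force passes 120 N, or if a joint passes its speed limit or range.

ROBOT

A 6-joint arm with a two-finger parallel gripper is mounted at the origin on the work surface. World frame = base frame: x ahead of the robot, y to its left, z up, the work surface at z = 0. Lengths are in m, angles in rad, forces in N, time in s.
With the tool pointing down it reaches from about 0.25 to 0.775 m from the base axis. Payload 4 kg.
Tool frame: the origin (TCP) lies at the very end of the fingers, on their centre line; the grasp point (between the pads) lies 19 mm behind it; x points along the fingers, y is the direction in which the jaws open and shut, and the axes are right-handed (so a half turn about x gives the same grasp; the last joint's range is limited). The gripper opens to 94 mm and grips with 3 to 60 N. Pads are 16 mm wide; open, the fingers measure 119 mm over their backs; the gripper's body (75 mm by 177 mm) begins 78 mm behind the grasp point.
Start: joints at [1.078, 0.087, 1.371, -0, 1.684, -0.103], TCP at [0.209, 0.509, 0.175] pointing down, gripper open.
Joint ranges: [-3.1, 3.1], [-0.76, 2.03], [0.27, 2.55], [-1.08, 4.22], [0.17, 2.65], [-2.57, 2.57]. Speed limits (rad/s): [2.79, 2.79, 3.14, 3.14, 3.14, 3.14].

INTERFACE

Orientations are given as [roll, pitch, yaw] about the fixed x, y, z axes, in that order (R = Rz(yaw) Ry(pitch) Rx(roll)).
In Python, from bench import robot gives the robot as it stands.
- The arm moves only by the tool carry_out, never from a script. Its argument "targets" is a list of rows, each a list of 5 numbers: the closure, from 0 (fully open) to 1 (shut), then the shift along the tool's x, y, z in cm, then the turn about the tool's x in degrees. In form: [[fingers, tx, ty, tz, turn], ...]. A call has 1 to 20 rows; each row shifts and turns the commanded pose from where the row before left it, along the tool's axes as they then stand; what a row does not reach is not made up. A row lasts 1/10 s, in which the tool goes at most 50 mm and 8.59 degrees, less where a joint would pass 70% of its speed; a pose out of reach is approached as far as the arm can. A call is refused whole if a number of a shift passes 5 or a number of a turn 8.59, either way. A call with a gripper value outside its range is refused whole. The fingers move at their own pace and stop on an object; the grip force is fixed at half the most. Time passes only in rows, so rows that do not move let the fingers close. It gives the time, the measured TCP pose, the force and the opening at its end, in the units of the state.
- robot.get_obs(): the state, without advancing time (a new reading comes with each control period).
- robot.snapshot(name): name is "scene" or "top" or "wrist"; returns a dict with "image" (384x512x3 uint8, red, green, blue), "camera_matrix" (3x3 intrinsics, pixels), "pose" (4x4, takes a point from camera to world coordinates). Camera axes: x right, y up, looking along -z (the intrinsics and any distortion apply to the point x, -y, -z); pixel columns grow to the right and rows downward; lengths in m; the calibration is good to about 2 mm. A picture is of the moment at which its call begins. There is no depth.
- robot.close_job(): hands the job in, once; it reports no verdict.
The state is a dict: "time": time; "joint_positions": joint angles; "qvel": joint speeds; "joint_torque": joint torques, N m; "tool_pos": TCP position; "ee_rot": TCP orientation; "wrist_force": force on the tool from outside, world axes, zero at the start; "wrist_torque": the same for the moment, N m; "width": finger opening in m.
Only numpy, scipy, OpenCV 4.12 (cv2) and the standard library are available. Lean on these libraries where they do the work, as an engineer would, in place of code of your own. Each camera call takes 0.05 s, during which the arm holds its last target. There are 200 camera calls.

## Working session

There is one attempt and no reset: what is moved stays moved. The work goes in short steps, Python scripts to look and compute and a tool call to move; the robot and the scene stay as the last step left them, time stands still between calls to the robot, and variables do not carry over. Pictures are saved under pics/ and viewed, about 12 in all and at most 16, crops included, and the job is handed in when it is done.

Besides the shell and the picture viewer there is one more tool, called after ">>>" in YAML: its name, and indented under it one key for each argument. carry_out: Moves the arm, as the interface text tells. Its arguments: {"type":"object","properties":{"targets":{"type":"array","items":{"type":"array","items":{"type":"number"}}}},"required":["targets"]}

```bash
mkdir -p pics; ls; python3 - <<'E'
from bench import robot
import cv2,numpy as np
for n in("scene","top"):
    s=robot.snapshot(n);cv2.imwrite(f"pics/{n}0.png",s["image"][:,:,::-1])
    print(n,np.round(s["camera_matrix"],1).tolist(),np.round(s["pose"],3).tolist(),s.keys())
print(robot.get_obs())
E
```

```text
pics
scene [[419.8, 0.0, 255.6], [0.0, 419.8, 196.4], [0.0, 0.0, 1.0]] [[0.572, -0.483, 0.663, 1.233], [0.82, 0.316, -0.477, -0.596], [0.021, 0.817, 0.577, 0.705], [0.0, 0.0, 0.0, 1.0]] dict_keys(['image', 'camera_matrix', 'pose'])
top [[407.2, 0.0, 253.7], [0.0, 407.2, 193.2], [0.0, 0.0, 1.0]] [[0.008, 0.995, -0.099, 0.387], [-1.0, 0.007, -0.013, -0.072], [-0.012, 0.099, 0.995, 1.009], [0.0, 0.0, 0.0, 1.0]] dict_keys(['image', 'camera_matrix', 'pose'])
{'time': 0.1, 'joint_positions': array([ 1.07791356e+00,  8.79077018e-02,  1.37208317e+00, -3.69482044e-05,
        1.68356766e+00, -1.03077096e-01]), 'qvel': array([ 0.00016061, -0.00281499, -0.00325496, -0.00100095, -0.00115077,
        0.00036384]), 'joint_torque': array([ 2.23698655e-03, -3.41251981e+01, -3.03302014e+01,  7.19144172e-02,
        3.04572552e-02, -1.11725060e-04]), 'tool_pos': array([0.20875474, 0.50826231, 0.17411684]), 'ee_rot': array([-1.65519602,  1.56883011, -2.04500582]), 'wrist_force': array([-0.24178249, -0.40012221, -0.14229735]), 'wrist_torque': array([-0.03201634,  0.01869488, -0.00338337]), 'width': 0.09407568956429174}
```

View pics/top0.png

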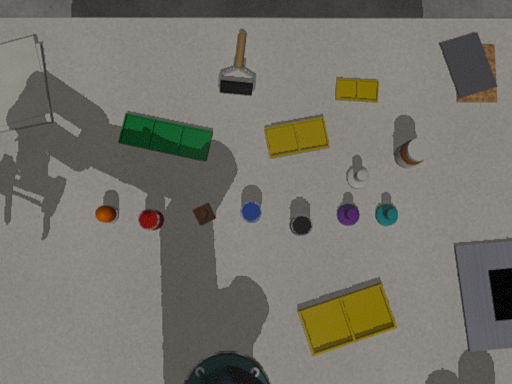

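View pics/scene0.png

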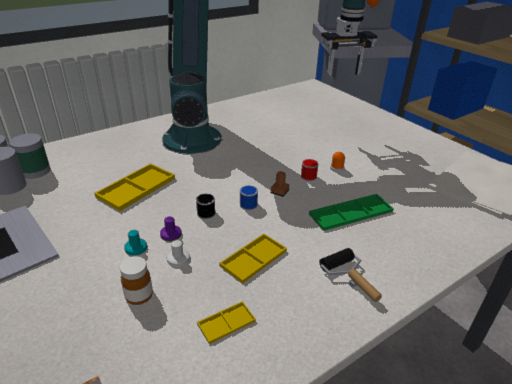

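Top view: up is +x and left is +y. The look-alikes are:
- **Yellow trays:** small at (357,90), middle at (297,137), large at (347,318). The middle one is meant, since 152 mm is about 62 px here and it fits.
- **Barens:** purple at (348,214) is meant. Turquoise at (387,214) and white at (358,177) are not.

Next I measure positions and make one enlarged crop to confirm.

```bash
cat > h.py <<'E'
from bench import robot
import cv2,numpy as np
from scipy.spatial.transform import Rotation as Ro
def ray(s,uv,z):
    K,P=s["camera_matrix"],s["pose"]
    d=np.linalg.inv(K)@[uv[0],uv[1],1]; d=P[:3,:3]@(d*[1,-1,-1]); o=P[:3,3]
    return (o+d*(z-o[2])/d[2])[:2]
def proj(s,p):
    K,P=s["camera_matrix"],s["pose"]
    c=P[:3,:3].T@(np.array(p)-P[:3,3])*[1,-1,-1]; c=K@c; return c[:2]/c[2]
def masks(img):
    h,S,v=cv2.split(cv2.cvtColor(img,cv2.COLOR_RGB2HSV))
    r=lambda a,b,s=120,lo=40:((h>=a)&(h<=b)&(S>=s)&(v>=lo)).astype(np.uint8)
    return dict(green=r(50,75),yellow=r(22,30),red=(r(0,4)|r(174,179)),orange=r(7,16,220,100),
      brown=r(3,16,90,25),blue=r(105,125),purple=r(128,150,80,30),black=((v<50)).astype(np.uint8))
def blob(m,near):
    n,l,st,c=cv2.connectedComponentsWithStats(m)
    ok=[i for i in range(1,n) if st[i,4]>40]
    i=min(ok,key=lambda i:np.hypot(*(c[i]-near)))
    return (l==i).astype(np.uint8),c[i],st[i,4]
def pose():
    o=robot.get_obs(); return o["tool_pos"],Ro.from_euler("xyz",o["ee_rot"]).as_matrix(),o
def go(x,y,z,yaw=None):
    "shift in tool cm and turn deg to bring TCP to x,y,z with jaw axis at world angle yaw (deg)"
    p,R,o=pose(); print("tcp",p.round(4),"jaw deg",round(np.degrees(np.arctan2(R[1,1],R[0,1])),1),"q6",o["joint_positions"][5].round(2))
    print("tool shift cm",(R.T@(np.array([x,y,z])-p)*100).round(2))
    if yaw is not None:
        a=np.degrees(np.arctan2(R[1,1],R[0,1])); t=-((yaw-a+90)%180-90); print("turn deg",round(t,1))
E
python3 - <<'E'
from h import *
s=robot.snapshot("top");m=masks(s["image"])
for k,nr,z in [("orange",(106,214),.03),("red",(150,219),.025),("brown",(204,214),.022),("blue",(251,212),.025),("black",(301,226),.025),("purple",(348,214),.02)]:
    b,c,a=blob(m[k],nr); print(k,c.round(1),a,ray(s,c,z).round(4))
for k,nr in [("green",(166,137)),("yellow",(297,137)),("yellow",(357,90)),("yellow",(347,318))]:
    b,c,a=blob(cv2.morphologyEx(m[k],cv2.MORPH_CLOSE,np.ones((5,5))),nr)
    r=cv2.minAreaRect(cv2.findContours(b,0,2)[0][0]); w=np.array([ray(s,q,.008) for q in cv2.boxPoints(r)])
    e=w[1]-w[0];f=w[2]-w[1]; L=e if np.hypot(*e)>np.hypot(*f) else f
    print(k,a,"ctr",w.mean(0).round(4),"sizes",np.hypot(*e).round(3),np.hypot(*f).round(3),"long axis deg",np.degrees(np.arctan2(L[1],L[0])).round(1))
im=cv2.resize(s["image"][60:250,230:430],None,fx=3,fy=3,interpolation=cv2.INTER_CUBIC)
w=robot.snapshot("wrist");print(w["camera_matrix"].round(1).tolist(),w["pose"].round(3).tolist())
cv2.imwrite("pics/crop1.png",im[:,:,::-1])
print(pose()[1].round(3))
go(.3,.3,.1,0)
E
```

```text
orange [103.4 214.6] 159 [0.4302 0.3029]
red [148.  218.9] 272 [0.4207 0.1958]
brown [203.5 213.5] 266 [0.4349 0.0619]
blue [250.7 211. ] 267 [ 0.4417 -0.0526]
black [301.4 224.8] 241 [ 0.4095 -0.1749]
purple [348.  214.3] 355 [ 0.4359 -0.2881]
green 2703 ctr [0.6286 0.1647] sizes 0.078 0.228 long axis deg -101.9
yellow 1884 ctr [ 0.6287 -0.1655] sizes 0.153 0.079 long axis deg -79.0
yellow 900 ctr [ 0.7517 -0.3173] sizes 0.056 0.106 long axis deg -93.3
yellow 4231 ctr [ 0.1869 -0.2848] sizes 0.214 0.111 long axis deg -71.1
[[265.6, 0.0, 258.8], [0.0, 265.6, 192.7], [0.0, 0.0, 1.0]] [[0.38, -0.901, -0.211, 0.148], [0.925, 0.37, 0.088, 0.534], [-0.002, -0.228, 0.974, 0.383], [0.0, 0.0, 0.0, 1.0]]
[[-0.001  0.38   0.925]
 [-0.001  0.925 -0.38 ]
 [-1.    -0.001 -0.   ]]
tcp [0.2088 0.5084 0.1744] jaw deg 67.7 q6 -0.1
tool shift cm [  7.46 -15.8   16.35]
turn deg 67.7
```

View pics/crop1.png

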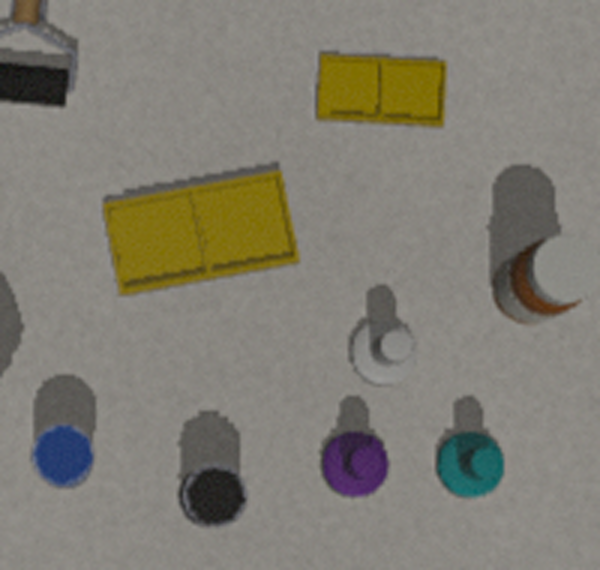

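The sizes settle it: the middle yellow tray measures 153×79 mm (the others are 106×56 and 214×111), and the purple baren is at crop (354,463). First I turn the jaws to about -12° and hover over the pad.

>>> carry_out:
  targets:
    - [0, 0, 0, 0, 8]
    - [0, 0, 0, 0, 8]
    - [0, 0, 0, 0, 8]
    - [0, 0, 0, 0, 8]
    - [0, 0, 0, 0, 8]
    - [0, 0, 0, 0, 8]
    - [0, 0, 0, 0, 8]
    - [0, 0, 0, 0, 8]
    - [0, 0, 0, 0, 8]
    - [0, 0, 0, 0, 8]
    - [0, 0.7, 3.7, 2.2, 0]
    - [0, 0.7, 3.7, 2.2, 0]
    - [0, 0.7, 3.7, 2.2, 0]
    - [0, 0.7, 3.7, 2.2, 0]
    - [0, 0.7, 3.7, 2.2, 0]
    - [0, 0.7, 3.7, 2.2, 0]
    - [0, 0.7, 3.7, 2.2, 0]
    - [0, 0, 0, 0, 0]
    - [0, 0, 0, 0, 0]

```text
time: 2.1
tool_pos: [0.4293, 0.3024, 0.1257]
ee_rot: [-1.375, 1.569, 3.12]
wrist_force: [0.2, 0.4, -0.6]
width: 0.0945
```

```bash
python3 - <<'E'
from h import *
w=robot.snapshot("wrist");cv2.imwrite("pics/w1.png",w["image"][:,:,::-1])
go(.43,.303,.015,-12)
for n,p in dict(orange=(.43,.303,.03),red=(.4207,.1958,.025)).items():
    q=proj(w,p); b,c,a=blob(masks(w["image"])[n],q); print(n,q.round(),c.round(),a,ray(w,c,p[2]).round(4))
E
```

```text
tcp [0.4288 0.3032 0.1261] jaw deg -12.4 q6 0.72
tool shift cm [11.11  0.13 -0.  ]
turn deg -0.4
orange [260. 188.] [269. 189.] 340 [0.4403 0.2993]
red [271. 268.] [271. 258.] 451 [0.4241 0.2104]
```

View pics/w1.png

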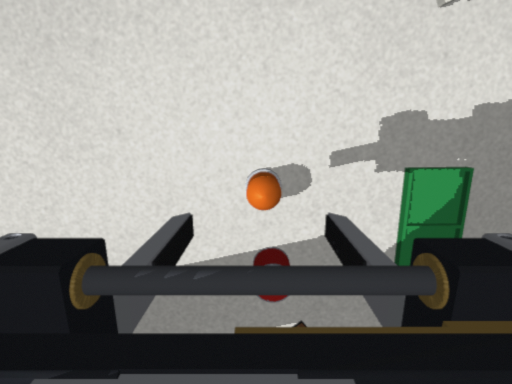

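The pad shows at (263,191), slightly right of the predicted (260,188), because my orange mask drops its shaded side. I'll widen the mask and recompute.

```bash
sed -i 's/orange=r(7,16,220,100)/orange=r(5,18,150,60)/' h.py; python3 - <<'E'
from h import *
for v in("wrist","top"):
    w=robot.snapshot(v)
    b,c,a=blob(masks(w["image"])["orange"],proj(w,(.43,.303,.03))); x,y,ww,hh=cv2.boundingRect(b)
    print(v,c.round(1),a,(x,y,ww,hh),ray(w,c,.035).round(4),ray(w,(x+ww/2-.5,y+hh/2-.5),.035).round(4))
E
```

```text
wrist [263.7 191.6] 1004 (247, 173, 35, 38) [0.4333 0.2996] [0.4337 0.2996]
top [105.3 213.7] 260 (96, 206, 20, 16) [0.4322 0.2966] [0.4326 0.296 ]
```

>>> carry_out:
  targets:
    - [0, 0, 0.5, 0.4, 0]
    - [0, 2.5, 0, 0, 0]
    - [0, 2.5, 0, 0, 0]
    - [0, 2.5, 0, 0, 0]
    - [0, 2, 0, 0, 0]
    - [0, 2, 0, 0, 0]
    - [0, 0, 0, 0, 0]
    - [0, 0, 0, 0, 0]
    - [1, 0, 0, 0, 0]
    - [1, 0, 0, 0, 0]
    - [1, 0, 0, 0, 0]
    - [1, 0, 0, 0, 0]
    - [1, 0, 0, 0, 0]
    - [1, 0, 0, 0, 0]
    - [1, 0, 0, 0, 0]
    - [1, 0, 0, 0, 0]
    - [1, 0, 0, 0, 0]
    - [1, 0, 0, 0, 0]

```text
time: 4.05
tool_pos: [0.4333, 0.2979, 0.0112]
ee_rot: [1.606, 1.57, -0.18]
wrist_force: [0.9, -0.5, -0.4]
width: 0.0385
```

>>> carry_out:
  targets:
    - [1, 3, 0, 0, 0]
    - [1, -5, 0, 0, 0]

```text
time: 4.25
tool_pos: [0.4247, 0.2944, 0.0226]
ee_rot: [-0.918, 1.549, -2.703]
wrist_force: [0.2, -0.1, -4.1]
width: 0.0393
```

I made a sign error there: the first row pushed 3 cm down before the second lifted. I'll check for harm before going on.

>>> carry_out:
  targets:
    - [1, 0, 0, 0, 0]
    - [1, 0, 0, 0, 0]

```text
time: 4.45
tool_pos: [0.4338, 0.2985, 0.0322]
ee_rot: [2.364, 1.568, 0.578]
wrist_force: [-0.7, -0.9, -2.0]
width: 0.0393
```

```bash
python3 - <<'E'
from h import *
w=robot.snapshot("wrist");cv2.imwrite("pics/w2.png",w["image"][:,:,::-1])
o=pose()[2];print(o["wrist_force"],o["width"],pose()[1].round(3));go(.433,.298,.131,11)
E
```

```text
[-0.03802488 -0.48605318 -1.6677216 ] 0.03983610049415553 [[-0.001  0.977 -0.214]
 [-0.    -0.214 -0.977]
 [-1.    -0.001  0.   ]]
tcp [0.4328 0.2979 0.0308] jaw deg -12.3 q6 0.71
tool shift cm [-1.002e+01  2.000e-02 -1.000e-02]
turn deg -23.3
```

View pics/w2.png

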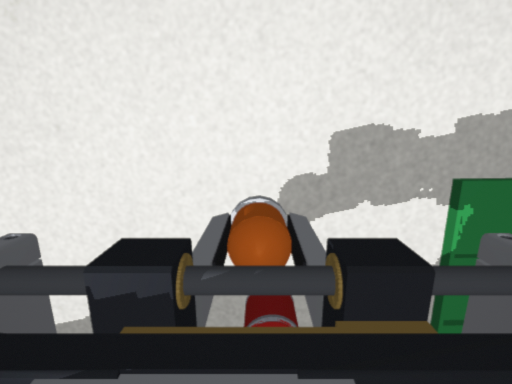

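The pad is still held upright: it shows at (260,240), the width is 39.8 mm and the force matches its weight. It may have slid in the jaws, so I lift and turn, then check its height in the scene camera.

>>> carry_out:
  targets:
    - [1, -3, 0, 0, 0]
    - [1, -3, 0, 0, 0]
    - [1, -3, 0, 0, 0]
    - [1, -1, 0, 0, 0]
    - [1, 0, 0, 0, -7.8]
    - [1, 0, 0, 0, -7.8]
    - [1, 0, 0, 0, -7.8]
    - [1, 0, 0.8, 4.07, 0]
    - [1, 0, 0.8, 4.07, 0]
    - [1, 0, 0.8, 4.07, 0]
    - [1, 0, 0.8, 4.07, 0]
    - [1, 0, 0.8, 4.07, 0]
    - [1, 0, 0.8, 4.07, 0]
    - [1, 0, 0.8, 4.07, 0]
    - [1, 0, 0.8, 4.07, 0]
    - [1, 0, 0.8, 4.07, 0]
    - [1, 0, 0.8, 4.07, 0]
    - [1, 0, 0.8, 4.07, 0]
    - [1, 0, 0.8, 4.07, 0]
    - [1, 0, 0.8, 4.07, 0]

```text
time: 6.5
tool_pos: [0.636, -0.2024, 0.1278]
ee_rot: [-2.221, 1.566, 2.685]
wrist_force: [0.2, 0.2, -1.0]
width: 0.0394
```

>>> carry_out:
  targets:
    - [1, 0, 0, 0, 0]
    - [1, 0, 0, 0, 0]

```text
time: 6.7
tool_pos: [0.6356, -0.2016, 0.1276]
ee_rot: [-2.271, 1.565, 2.633]
wrist_force: [0.1, 0.9, -1.2]
width: 0.0395
```

```bash
python3 - <<'E'
from h import *
w=robot.snapshot("scene");p=pose()[0];u=proj(w,p);print(u)
go(.6358,-.2018,.015,11)
for z in(-.02,-.011,0,.02,.049):print(z,proj(w,p+[0,0,z]).round(1))
x,y=u.astype(int);x0,y0=x-50,y-60
im=cv2.resize(w["image"][y0:y0+110,x0:x0+100],None,fx=5,fy=5,interpolation=cv2.INTER_CUBIC);print(x0,y0)
cv2.imwrite("pics/s2.png",im[:,:,::-1])
E
```

```text
[242.42130843 222.66380079]
tcp [ 0.6357 -0.2006  0.1285] jaw deg 11.1 q6 -0.58
tool shift cm [11.35  0.02  0.16]
turn deg 0.1
-0.02 [242.4 229.7]
-0.011 [242.4 226.6]
0 [242.4 222.7]
0.02 [242.4 215.4]
0.049 [242.5 204.6]
192 162
```

View pics/s2.png

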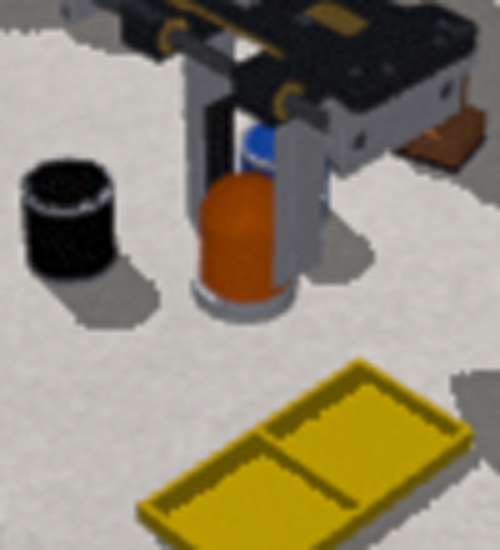

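```bash
python3 - <<'E'
from h import *
w=robot.snapshot("scene");p,R,o=pose();c=lambda q:((proj(w,q)-[192,162])*5).round()
print("black top ctr",c([.4095,-.1749,.05]),"base",c([.4095,-.1749,0]))
t=np.radians(101);a=np.array([np.cos(t),np.sin(t),0]);b=np.array([a[1],-a[0],0]);C=np.array([.6287,-.1655,.012])
print("yellow corners",[c(C+i*.076*a+j*.039*b) for i in(1,-1) for j in(1,-1)])
print("finger tips ±",c(p+R[:,1]*.026),c(p-R[:,1]*.026),"tcp",c(p))
n=w["pose"][:3,3]-p;print(np.degrees(np.arctan2(n[2],np.hypot(n[0],n[1]))))
wr=robot.snapshot("wrist");print(proj(wr,p))
E
```

```text
black top ctr [ 59. 180.] base [ 64. 254.]
yellow corners [array([470., 424.]), array([354., 351.]), array([248., 585.]), array([131., 498.])]
finger tips ± [296. 329.] [212. 275.] tcp [253. 302.]
38.7732755160579
[258.99368063 213.39464673]
```

```bash
python3 - <<'E'
from h import *
w=robot.snapshot("scene");j=np.array([.38,.925,0]);p=np.array([.2088,.5084,.1744])
print("start tips",[proj(w,p+k*j).round(1) for k in(.047,.0595,-.047,-.0595)])
a=cv2.imread("pics/scene0.png")[20:90,300:400]
b=w["image"][150:250,180:323,::-1]
z=lambda i:cv2.resize(i,(400,280),interpolation=cv2.INTER_CUBIC)
cv2.imwrite("pics/s3.png",np.hstack([z(a),z(b)]))
E
```

```text
start tips [array([353.8,  81.7]), array([357. ,  81.5]), array([329.3,  83.2]), array([326. ,  83.4])]
```

View pics/s3.png

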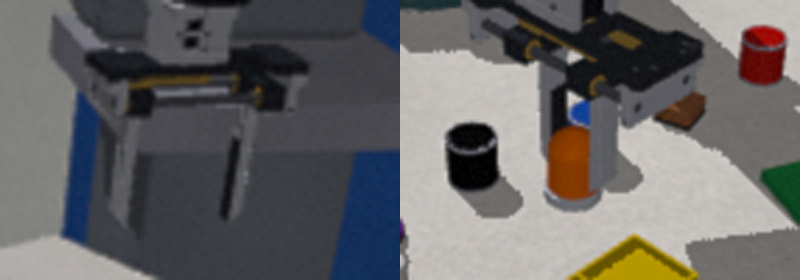

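In the scene view the real finger ends sit about 27 mm above the reported TCP: tips at (331,78) and (357,75) against a predicted v of 83, both now and at the start. The wrist view agrees, with the opening spanning 132 px, which puts it at depth 0.19 rather than 0.218. So the grip was higher than planned, and my downward slip pushed the pad about 20 mm up into the jaws. Its base is now about 9 mm above the reported TCP. I'll lower it step by step, watching the force.

>>> carry_out:
  targets:
    - [1, 3, 0, 0, 0]
    - [1, 3, 0, 0, 0]
    - [1, 3, 0, 0, 0]
    - [1, 2, 0, 0, 0]
    - [1, 0.5, 0, 0, 0]
    - [1, 0, 0, 0, 0]
    - [1, 0, 0, 0, 0]
    - [1, 0, 0, 0, 0]

```text
time: 7.7
tool_pos: [0.6382, -0.2016, 0.0186]
ee_rot: [1.016, 1.567, -0.361]
wrist_force: [-0.1, -0.4, -1.6]
width: 0.0393
```

```bash
python3 - <<'E'
from h import *
w=robot.snapshot("scene");o=pose()[2];print(o["wrist_force"],o["tool_pos"])
im=cv2.resize(w["image"][190:300,190:290],None,fx=5,fy=5,interpolation=cv2.INTER_CUBIC)
cv2.imwrite("pics/s4.png",im[:,:,::-1])
E
```

```text
[ 0.86127918 -0.70517004 -2.0772638 ] [ 0.63807243 -0.2016405   0.01838507]
```

View pics/s4.png

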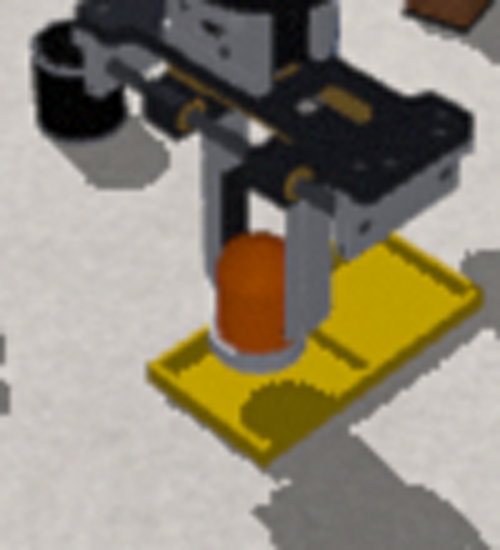

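>>> carry_out:
  targets:
    - [1, 0.5, 0, 0, 0]
    - [1, 0.5, 0, 0, 0]
    - [1, 0.3, 0, 0, 0]
    - [1, 0.2, 0, 0, 0]
    - [1, 0.2, 0, 0, 0]
    - [1, 0.0, 0, 0, 0]

```text
time: 8.35
tool_pos: [0.6365, -0.2012, -0.0014]
ee_rot: [-2.253, 1.57, 2.653]
wrist_force: [-0.0, 0.2, -2.0]
width: 0.0398
```

>>> carry_out:
  targets:
    - [1, 0.2, 0, 0, 0]
    - [1, 0, 0, 0, 0]

```text
time: 8.55
tool_pos: [0.6367, -0.2013, -0.003]
ee_rot: [-2.476, 1.571, 2.43]
wrist_force: [-0.6, 0.6, -1.0]
width: 0.0392
```

>>> carry_out:
  targets:
    - [1, 0.2, 0, 0, 0]
    - [1, 0, 0, 0, 0]

```text
time: 8.75
tool_pos: [0.6366, -0.2012, -0.0051]
ee_rot: [-2.318, 1.57, 2.588]
wrist_force: [-0.1, -0.4, -1.0]
width: 0.0396
```

Reported z is already below the bench with no contact, so the offset is real. I keep going in small steps.

>>> carry_out:
  targets:
    - [1, 0.2, 0, 0, 0]
    - [1, 0, 0, 0, 0]

```text
time: 8.95
tool_pos: [0.6366, -0.2012, -0.0072]
ee_rot: [-2.288, 1.57, 2.617]
wrist_force: [0.1, 0.1, -1.9]
width: 0.0395
```

>>> carry_out:
  targets:
    - [1, 0.2, 0, 0, 0]
    - [1, 0, 0, 0, 0]

```text
time: 9.15
tool_pos: [0.637, -0.2014, -0.0086]
ee_rot: [1.146, 1.57, -0.232]
wrist_force: [0.2, 0.0, -0.9]
width: 0.0398
```

>>> carry_out:
  targets:
    - [1, 0.2, 0, 0, 0]
    - [1, 0, 0, 0, 0]

```text
time: 9.35
tool_pos: [0.6371, -0.2016, -0.0088]
ee_rot: [0.775, 1.569, -0.603]
wrist_force: [-2.1, 1.0, 5.6]
width: 0.0395
```

The pad touched the floor at reported z = -0.0088. I release it, lift, and go above the red tin.

>>> carry_out:
  targets:
    - [0, 0, 0, 0, 0]
    - [0, 0, 0, 0, 0]
    - [0, 0, 0, 0, 0]
    - [0, 0, 0, 0, 0]
    - [0, -2, 0, 0, 0]
    - [0, -3, 0, 0, 0]
    - [0, -4, 0, 0, 0]
    - [0, -4, 0, 0, 0]
    - [0, 0, -1.37, -4.32, 0]
    - [0, 0, -1.37, -4.32, 0]
    - [0, 0, -1.37, -4.32, 0]
    - [0, 0, -1.37, -4.32, 0]
    - [0, 0, -1.37, -4.32, 0]
    - [0, 0, -1.37, -4.32, 0]
    - [0, 0, -1.37, -4.32, 0]
    - [0, 0, -1.37, -4.32, 0]
    - [0, 0, -1.37, -4.32, 0]
    - [0, 0, -1.37, -4.32, 0]
    - [0, 0, 0, 0, 0]
    - [0, 0, 0, 0, 0]

```text
time: 11.35
tool_pos: [0.4191, 0.1969, 0.1193]
ee_rot: [0.827, 1.57, -0.548]
wrist_force: [0.6, -0.8, 0.0]
width: 0.094
```

```bash
cat >> h.py <<'E'
def look(k,p,z):
    w=robot.snapshot("wrist"); b,c,a=blob(masks(w["image"])[k],proj(w,p)); x,y,ww,hh=cv2.boundingRect(b)
    print(k,"pred",proj(w,p).round(1),"seen",c.round(1),a,(x,y,ww,hh),"xy",ray(w,c,z).round(4)); return w
E
python3 - <<'E'
from h import *
look("red",(.4207,.1958,.03),.03); go(.4207,.1958,-.011,11)
t=robot.snapshot("top")
b,c,a=blob(masks(t["image"])["orange"],proj(t,(.6366,-.2,.03))); print("pad now",ray(t,c,.039),a)
E
```

```text
red pred [260.  190.9] seen [258.8 200.6] 1200 (238, 182, 41, 39) xy [0.4215 0.1843]
tcp [0.4196 0.1961 0.1192] jaw deg 11.1 q6 0.12
tool shift cm [13.02  0.09  0.04]
turn deg 0.1
pad now [ 0.63610168 -0.20591581] 247
```

```bash
python3 - <<'E'
from h import *
for v in("wrist","top"):
    w=robot.snapshot(v);im=w["image"];h,S,V=cv2.split(cv2.cvtColor(im,cv2.COLOR_RGB2HSV))
    m=(((h<=6)|(h>=172))&(S>130)&(V>12)).astype(np.uint8)
    b,c,a=blob(m,proj(w,(.421,.19,.03)));x,y,ww,hh=cv2.boundingRect(b);cc=(x+ww/2-.5,y+hh/2-.5)
    print(v,c,a,(x,y,ww,hh),ray(w,cc,.03),ray(w,cc,.045))
w=robot.snapshot("wrist");cv2.imwrite("pics/w3.png",cv2.resize(w["image"][130:260,180:340],None,fx=4,fy=4)[:,:,::-1])
E
```

```text
wrist [258.36071126 199.27942422] 1181 (239, 180, 40, 39) [0.42158953 0.18475955] [0.42085061 0.188595  ]
top [148.01140684 218.92775665] 263 (139, 210, 19, 19) [0.42034228 0.19451042] [0.41983828 0.19041817]
```

View pics/w3.png

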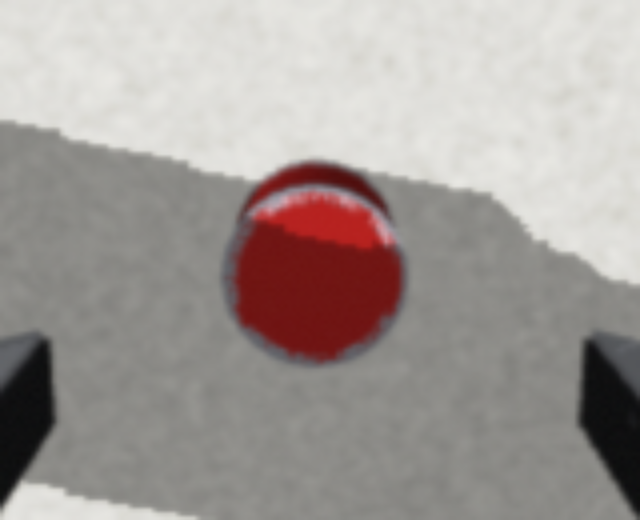

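The lid centre is at crop (315,275), which is px (258.7,198.7). Cast at lid height this gives about (0.4205, 0.1895), agreeing with the top view. Now I grasp it.

>>> carry_out:
  targets:
    - [0, 0, 0, 0.7, 0]
    - [0, 3, 0, 0, 0]
    - [0, 3, 0, 0, 0]
    - [0, 3, 0, 0, 0]
    - [0, 2, 0, 0, 0]
    - [0, 1, 0, 0, 0]
    - [0, 1, 0, 0, 0]
    - [0, 0, 0, 0, 0]
    - [0, 0, 0, 0, 0]
    - [1, 0, 0, 0, 0]
    - [1, 0, 0, 0, 0]
    - [1, 0, 0, 0, 0]
    - [1, 0, 0, 0, 0]
    - [1, 0, 0, 0, 0]
    - [1, 0, 0, 0, 0]
    - [1, 0, 0, 0, 0]

```text
time: 13.2
tool_pos: [0.4207, 0.1896, -0.0108]
ee_rot: [3.011, 1.571, 1.633]
wrist_force: [0.1, 0.2, 1.2]
width: 0.0487
```

>>> carry_out:
  targets:
    - [1, -2, 0, 0, 0]
    - [1, -3, 0, 0, 0]
    - [1, -4, 0, 0, 0]
    - [1, -4, 0, 0, 0]
    - [1, 0, 1.52, 3.9, 0]
    - [1, 0, 1.52, 3.9, 0]
    - [1, 0, 1.52, 3.9, 0]
    - [1, 0, 1.52, 3.9, 0]
    - [1, 0, 1.52, 3.9, 0]
    - [1, 0, 1.52, 3.9, 0]
    - [1, 0, 1.52, 3.9, 0]
    - [1, 0, 1.52, 3.9, 0]
    - [1, 0, 1.52, 3.9, 0]
    - [1, 0, 0, 0, 0]
    - [1, 3, 0, 0, 0]
    - [1, 3, 0, 0, 0]
    - [1, 3, 0, 0, 0]
    - [1, 2, 0, 0, 0]
    - [1, 0, 0, 0, 0]
    - [1, 0, 0, 0, 0]

```text
time: 15.2
tool_pos: [0.6219, -0.1281, 0.0089]
ee_rot: [-2.241, 1.569, 2.665]
wrist_force: [0.5, -0.4, -1.1]
width: 0.0487
```

```bash
python3 - <<'E'
from h import *
go(.6216,-.1292,-.007,11);print(pose()[2]["wrist_force"],pose()[2]["width"])
E
```

```text
tcp [ 0.6219 -0.1281  0.0089] jaw deg 11.1 q6 -0.49
tool shift cm [ 1.59 -0.05  0.11]
turn deg 0.1
[ 0.47481413 -0.3932917  -1.09411471] 0.048700942959188115
```

>>> carry_out:
  targets:
    - [1, 0.5, 0, 0.1, 0]
    - [1, 0.5, 0, 0, 0]
    - [1, 0.3, 0, 0, 0]
    - [1, 0.2, 0, 0, 0]
    - [1, 0, 0, 0, 0]

```text
time: 15.7
tool_pos: [0.6224, -0.1296, -0.0061]
ee_rot: [-2.337, 1.57, 2.569]
wrist_force: [0.2, -0.4, -2.2]
width: 0.0485
```

>>> carry_out:
  targets:
    - [1, 0.15, 0, 0, 0]
    - [1, 0, 0, 0, 0]

```text
time: 15.9
tool_pos: [0.6229, -0.1298, -0.0067]
ee_rot: [1.163, 1.57, -0.215]
wrist_force: [-0.9, 0.4, -1.0]
width: 0.0481
```

>>> carry_out:
  targets:
    - [1, 0.1, 0, 0, 0]
    - [0, 0, 0, 0, 0]
    - [0, 0, 0, 0, 0]
    - [0, 0, 0, 0, 0]
    - [0, 0, 0, 0, 0]
    - [0, -2, 0, 0, 0]
    - [0, -3, 0, 0, 0]
    - [0, -4, 0, 0, 0]
    - [0, -4, 0, 0, 0]
    - [0, 0, 0, 0, 7.8]
    - [0, 0, 0, 0, 7.8]
    - [0, 0, 0, 0, 7.8]
    - [0, 0, -4, 1.67, 0]
    - [0, 0, -4, 1.67, 0]
    - [0, 0, -4, 1.67, 0]
    - [0, 0, -4, 1.67, 0]
    - [0, 0, -4, 1.67, 0]
    - [0, 0, 0, 0, 0]
    - [0, 0, 0, 0, 0]

```text
time: 17.8
tool_pos: [0.4093, -0.1687, 0.122]
ee_rot: [1.542, 1.569, -0.245]
wrist_force: [0.0, -0.3, -0.0]
width: 0.0939
```

```bash
python3 - <<'E'
from h import *
w=look("black",(.4095,-.1749,.05),.05); go(.4095,-.1749,-.011,-12)
cv2.imwrite("pics/w4.png",cv2.resize(w["image"][120:270,170:350],None,fx=3,fy=3)[:,:,::-1])
t=robot.snapshot("top")
b,c,a=blob(masks(t["image"])["red"],proj(t,(.622,-.13,.05)));print("red now",ray(t,c,.05),a)
E
```

```text
black pred [260.5 198.5] seen [259.9 195.4] 1127 (241, 177, 39, 39) xy [ 0.4096 -0.1713]
tcp [ 0.4101 -0.1687  0.1221] jaw deg -12.4 q6 -0.3
tool shift cm [13.31  0.06  0.61]
turn deg -0.4
red now [ 0.62312325 -0.13092321] 241
```

View pics/w4.png

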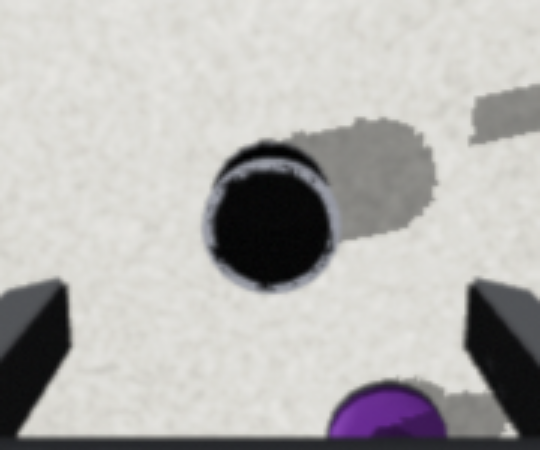

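The black lid's centre is at px (260,195), which gives about (0.4096, -0.172). Next comes the grasp.

>>> carry_out:
  targets:
    - [0, 0, 0, 0.3, 0]
    - [0, 3, 0, 0, 0]
    - [0, 3, 0, 0, 0]
    - [0, 3, 0, 0, 0]
    - [0, 2, 0, 0, 0]
    - [0, 1, 0, 0, 0]
    - [0, 1.2, 0, 0, 0]
    - [0, 0, 0, 0, 0]
    - [0, 0, 0, 0, 0]
    - [1, 0, 0, 0, 0]
    - [1, 0, 0, 0, 0]
    - [1, 0, 0, 0, 0]
    - [1, 0, 0, 0, 0]
    - [1, 0, 0, 0, 0]
    - [1, 0, 0, 0, 0]
    - [1, 0, 0, 0, 0]

```text
time: 19.5
tool_pos: [0.4091, -0.1716, -0.0102]
ee_rot: [1.542, 1.57, -0.244]
wrist_force: [0.8, 0.3, -0.1]
width: 0.0486
```

>>> carry_out:
  targets:
    - [1, -2, 0, 0, 0]
    - [1, -3, 0, 0, 0]
    - [1, -4, 0, 0, 0]
    - [1, -4, 0, 0, 0]
    - [1, 0, 1.29, -4.09, 0]
    - [1, 0, 1.29, -4.09, 0]
    - [1, 0, 1.29, -4.09, 0]
    - [1, 0, 1.29, -4.09, 0]
    - [1, 0, 1.29, -4.09, 0]
    - [1, 0, 1.29, -4.09, 0]
    - [1, 0, 1.29, -4.09, 0]
    - [1, 0, 1.29, -4.09, 0]
    - [1, 0, 1.29, -4.09, 0]
    - [1, 0, 1.29, -4.09, 0]
    - [1, 0, 1.29, -4.09, 0]
    - [1, 3, 0, 0, 0]
    - [1, 3, 0, 0, 0]
    - [1, 3, 0, 0, 0]
    - [1, 1.8, 0, 0, 0]
    - [1, 0, 0, 0, 0]

```text
time: 21.5
tool_pos: [0.6393, 0.2366, 0.0054]
ee_rot: [-1.08, 1.559, -2.866]
wrist_force: [0.3, -0.4, -3.3]
width: 0.0485
```

>>> carry_out:
  targets:
    - [1, 0, 0, 0, 0]

```text
time: 21.6
tool_pos: [0.6429, 0.2376, 0.0108]
ee_rot: [-1.123, 1.569, -2.909]
wrist_force: [0.5, 0.6, -2.8]
width: 0.0487
```

```bash
python3 - <<'E'
from h import *
go(.6439,.2371,-.0065,-12)
E
```

```text
tcp [0.6429 0.2376 0.0108] jaw deg -12.3 q6 0.49
tool shift cm [1.73 0.11 0.02]
turn deg -0.3
```

>>> carry_out:
  targets:
    - [1, 0.5, 0.1, 0, 0]
    - [1, 0.5, 0, 0, 0]
    - [1, 0.4, 0, 0, 0]
    - [1, 0.2, 0, 0, 0]
    - [1, 0, 0, 0, 0]

```text
time: 22.1
tool_pos: [0.6441, 0.2374, -0.0047]
ee_rot: [-1.201, 1.57, -2.987]
wrist_force: [0.8, 0.7, -2.2]
width: 0.0483
```

>>> carry_out:
  targets:
    - [1, 0.15, 0, 0, 0]
    - [1, 0, 0, 0, 0]

```text
time: 22.3
tool_pos: [0.6444, 0.2375, -0.0058]
ee_rot: [-3.058, 1.571, 1.439]
wrist_force: [-0.5, 0.7, -2.1]
width: 0.0485
```

>>> carry_out:
  targets:
    - [1, 0.1, 0, 0, 0]
    - [1, 0, 0, 0, 0]
    - [0, 0, 0, 0, 0]
    - [0, 0, 0, 0, 0]
    - [0, 0, 0, 0, 0]
    - [0, 0, 0, 0, 0]
    - [0, -2, 0, 0, 0]
    - [0, -3, 0, 0, 0]
    - [0, -4, 0, 0, 0]
    - [0, -4, 0, 0, 0]
    - [0, 0, -2.78, 3.6, 0]
    - [0, 0, -2.78, 3.6, 0]
    - [0, 0, -2.78, 3.6, 0]
    - [0, 0, -2.78, 3.6, 0]
    - [0, 0, -2.78, 3.6, 0]
    - [0, 0, -2.78, 3.6, 0]
    - [0, 0, 0, 0, 0]
    - [0, 0, 0, 0, 0]

```text
time: 24.1
tool_pos: [0.4354, 0.0619, 0.1238]
ee_rot: [2.015, 1.569, 0.228]
wrist_force: [1.0, -1.2, -0.6]
width: 0.0941
```

```bash
python3 - <<'E'
from h import *
w=look("brown",(.4349,.0619,.022),.022); go(.4349,.0619,.003,-12)
print("pred base/top",proj(w,(.4349,.0619,0)),proj(w,(.4349,.0619,.064)))
cv2.imwrite("pics/w5.png",cv2.resize(w["image"][120:270,170:350],None,fx=3,fy=3)[:,:,::-1])
E
```

```text
brown pred [258.5 187.6] seen [259.  185.2] 1172 (237, 162, 45, 47) xy [0.4361 0.0647]
tcp [0.4362 0.0624 0.1239] jaw deg -12.4 q6 0.23
tool shift cm [12.09 -0.14  0.09]
turn deg -0.4
pred base/top [258.48372948 184.03201339] [258.58131171 196.040023  ]
```

View pics/w5.png

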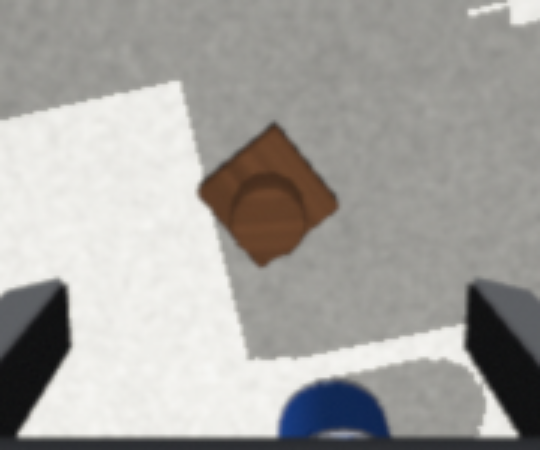

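The handle top is at px (259.3,191.7) and the foot centre at about (259.7,186), so the stamp sits at about (0.436, 0.0645). The foot is about 41° off the jaws, so I turn -41° to align before grasping and turn back later.

>>> carry_out:
  targets:
    - [0, 0, 0, -0.25, 0]
    - [0, 0, 0, 0, -8.2]
    - [0, 0, 0, 0, -8.2]
    - [0, 0, 0, 0, -8.2]
    - [0, 0, 0, 0, -8.2]
    - [0, 0, 0, 0, -8.2]
    - [0, 3, 0, 0, 0]
    - [0, 3, 0, 0, 0]
    - [0, 3, 0, 0, 0]
    - [0, 2, 0, 0, 0]
    - [0, 1.1, 0, 0, 0]
    - [0, 0, 0, 0, 0]
    - [0, 0, 0, 0, 0]
    - [1, 0, 0, 0, 0]
    - [1, 0, 0, 0, 0]
    - [1, 0, 0, 0, 0]
    - [1, 0, 0, 0, 0]
    - [1, 0, 0, 0, 0]
    - [1, 0, 0, 0, 0]
    - [1, 0, 0, 0, 0]

```text
time: 26.15
tool_pos: [0.4358, 0.0646, 0.0022]
ee_rot: [2.445, 1.571, 1.374]
wrist_force: [-0.4, 0.9, -0.1]
width: 0.0414
```

>>> carry_out:
  targets:
    - [1, 0, 0, 0, 0]
    - [1, 0, 0, 0, 0]

```text
time: 26.35
tool_pos: [0.4357, 0.0645, 0.0021]
ee_rot: [-1.929, 1.57, -3.0]
wrist_force: [-0.2, -0.6, 0.1]
width: 0.0276
```

>>> carry_out:
  targets:
    - [1, -2, 0, 0, 0]
    - [1, -3, 0, 0, 0]
    - [1, -4, 0, 0, 0]
    - [1, -4, 0, 0, 0]
    - [1, 0, 0, 0, 8.2]
    - [1, 0, 0, 0, 8.2]
    - [1, 0, 0, 0, 8.2]
    - [1, 0, 0, 0, 8.2]
    - [1, 0, 0, 0, 8.2]
    - [1, 0, 3.34, -2.79, 0]
    - [1, 0, 3.34, -2.79, 0]
    - [1, 0, 3.34, -2.79, 0]
    - [1, 0, 3.34, -2.79, 0]
    - [1, 0, 3.34, -2.79, 0]
    - [1, 0, 0, 0, 0]
    - [1, 3, 0, 0, 0]
    - [1, 3, 0, 0, 0]
    - [1, 2, 0, 0, 0]
    - [1, 2, 0, 0, 0]
    - [1, 1, 0, 0, 0]

```text
time: 28.35
tool_pos: [0.6265, 0.1645, 0.0196]
ee_rot: [-1.168, 1.566, -2.954]
wrist_force: [0.1, 0.8, -2.2]
width: 0.0276
```

>>> carry_out:
  targets:
    - [1, 0, 0, 0, 0]
    - [1, 0, 0, 0, 0]

```text
time: 28.55
tool_pos: [0.629, 0.1651, 0.0231]
ee_rot: [1.993, 1.57, 0.207]
wrist_force: [0.7, -0.2, -0.8]
width: 0.0273
```

```bash
python3 - <<'E'
from h import *
go(.6286,.1647,.006,-12)
E
```

```text
tcp [0.629  0.1651 0.0231] jaw deg -12.3 q6 0.38
tool shift cm [ 1.71 -0.03  0.05]
turn deg -0.3
```

>>> carry_out:
  targets:
    - [1, 0.5, 0, 0, 0]
    - [1, 0.5, 0, 0, 0]
    - [1, 0.4, 0, 0, 0]
    - [1, 0.2, 0, 0, 0]
    - [1, 0, 0, 0, 0]

```text
time: 29.05
tool_pos: [0.6289, 0.1652, 0.0062]
ee_rot: [2.332, 1.571, 0.546]
wrist_force: [0.5, -0.2, -1.2]
width: 0.0275
```

>>> carry_out:
  targets:
    - [1, 0.15, 0, 0, 0]
    - [1, 0, 0, 0, 0]

```text
time: 29.25
tool_pos: [0.629, 0.1653, 0.0061]
ee_rot: [1.98, 1.57, 0.194]
wrist_force: [-2.9, -1.4, 5.2]
width: 0.0274
```

Seated. I release it and go above the purple baren.

>>> carry_out:
  targets:
    - [0, 0, 0, 0, 0]
    - [0, 0, 0, 0, 0]
    - [0, 0, 0, 0, 0]
    - [0, 0, 0, 0, 0]
    - [0, -2, 0, 0, 0]
    - [0, -3, 0, 0, 0]
    - [0, -3, 0, 0, 0]
    - [0, -4, 0, 0, 0]
    - [0, 0, -0.83, 4.4, 0]
    - [0, 0, -0.83, 4.4, 0]
    - [0, 0, -0.83, 4.4, 0]
    - [0, 0, -0.83, 4.4, 0]
    - [0, 0, -0.83, 4.4, 0]
    - [0, 0, -0.83, 4.4, 0]
    - [0, 0, -0.83, 4.4, 0]
    - [0, 0, -0.83, 4.4, 0]
    - [0, 0, -0.83, 4.4, 0]
    - [0, 0, -0.83, 4.4, 0]
    - [0, 0, -0.83, 4.4, 0]
    - [0, 0, 0, 0, 0]

```text
time: 31.25
tool_pos: [0.4339, -0.2927, 0.1244]
ee_rot: [-0.266, 1.569, -2.059]
wrist_force: [0.3, 0.6, 1.1]
width: 0.0939
```

>>> carry_out:
  targets:
    - [0, 0, 0, 0, 0]
    - [0, 0, 0, 0, 0]

```text
time: 31.45
tool_pos: [0.4367, -0.2872, 0.1246]
ee_rot: [3.01, 1.57, 1.224]
wrist_force: [-0.4, 0.5, -0.0]
width: 0.0939
```

```bash
python3 - <<'E'
from h import *
w=look("purple",(.4359,-.2881,.013),.013); go(.4359,-.2881,-.006,-12)
print("pred knob top",proj(w,(.4359,-.2881,.05)))
cv2.imwrite("pics/w6.png",cv2.resize(w["image"][120:270,170:350],None,fx=3,fy=3)[:,:,::-1])
E
```

```text
purple pred [258.7 186.7] seen [260.3 186.8] 1376 (240, 166, 42, 42) xy [ 0.4378 -0.2887]
tcp [ 0.4368 -0.2869  0.1246] jaw deg -12.2 q6 -0.48
tool shift cm [13.06 -0.07  0.14]
turn deg -0.2
pred knob top [258.67872843 193.60843564]
```

View pics/w6.png

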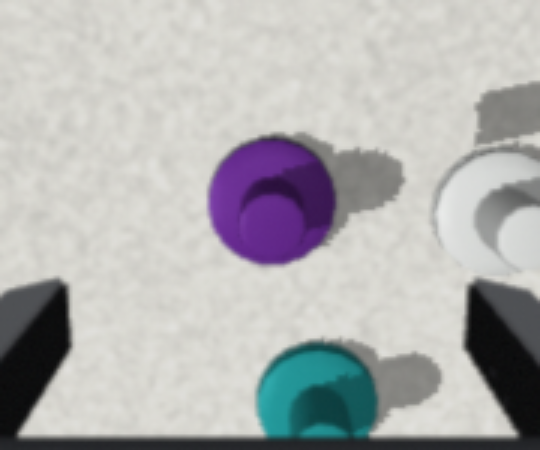

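Purple baren: disc centre at px (260.5,187), knob at (260.7,194). The white look-alike is 98 mm off to the right, so I narrow the jaws before going down.

>>> carry_out:
  targets:
    - [0.4, 0, 0.1, 0.1, 0]
    - [0.4, 2, 0, 0, 0]
    - [0.4, 2, 0, 0, 0]
    - [0.4, 3, 0, 0, 0]
    - [0.4, 3, 0, 0, 0]
    - [0.4, 2, 0, 0, 0]
    - [0.4, 1, 0, 0, 0]
    - [0.4, 0, 0, 0, 0]
    - [0.4, 0, 0, 0, 0]
    - [1, 0, 0, 0, 0]
    - [1, 0, 0, 0, 0]
    - [1, 0, 0, 0, 0]
    - [1, 0, 0, 0, 0]
    - [1, 0, 0, 0, 0]
    - [1, 0, 0, 0, 0]
    - [1, 0, 0, 0, 0]

```text
time: 33.1
tool_pos: [0.4373, -0.2896, -0.0049]
ee_rot: [1.233, 1.57, -0.553]
wrist_force: [-0.0, -0.0, 2.8]
width: 0.0253
```

>>> carry_out:
  targets:
    - [1, -2, 0, 0, 0]
    - [1, -3, 0, 0, 0]
    - [1, -4, 0, 0, 0]
    - [1, -4, 0, 0, 0]
    - [1, 0, 0.91, -4.1, 0]
    - [1, 0, 0.91, -4.1, 0]
    - [1, 0, 0.91, -4.1, 0]
    - [1, 0, 0.91, -4.1, 0]
    - [1, 0, 0.91, -4.1, 0]
    - [1, 0, 0.91, -4.1, 0]
    - [1, 0, 0.91, -4.1, 0]
    - [1, 0, 0.91, -4.1, 0]
    - [1, 0, 0.91, -4.1, 0]
    - [1, 0, 0.91, -4.1, 0]
    - [1, 0, 0, 0, 0]
    - [1, 3, 0, 0, 0]
    - [1, 3, 0, 0, 0]
    - [1, 2, 0, 0, 0]
    - [1, 2, 0, 0, 0]
    - [1, 1, 0, 0, 0]

```text
time: 35.1
tool_pos: [0.6111, 0.0907, 0.0116]
ee_rot: [-1.229, 1.565, -3.016]
wrist_force: [0.8, -1.1, -1.2]
width: 0.0252
```

>>> carry_out:
  targets:
    - [1, 0, 0, 0, 0]
    - [1, 0, 0, 0, 0]

```text
time: 35.3
tool_pos: [0.6138, 0.0914, 0.0153]
ee_rot: [1.771, 1.57, -0.016]
wrist_force: [0.5, 0.1, -0.1]
width: 0.0255
```

```bash
python3 - <<'E'
from h import *
go(.6133,.0923,-.001,-12)
E
```

```text
tcp [0.6138 0.0914 0.0153] jaw deg -12.4 q6 0.27
tool shift cm [ 1.63 -0.07 -0.08]
turn deg -0.4
```

>>> carry_out:
  targets:
    - [1, 0.5, -0.1, -0.1, 0]
    - [1, 0.5, 0, 0, 0]
    - [1, 0.4, 0, 0, 0]
    - [1, 0.2, 0, 0, 0]
    - [1, 0, 0, 0, 0]

```text
time: 35.8
tool_pos: [0.6126, 0.093, -0.0008]
ee_rot: [-1.834, 1.571, 2.663]
wrist_force: [-1.7, -0.5, 1.8]
width: 0.0252
```

>>> carry_out:
  targets:
    - [1, 0.1, 0, 0, 0]
    - [1, 0, 0, 0, 0]

```text
time: 36.0
tool_pos: [0.6126, 0.0931, -0.0009]
ee_rot: [2.586, 1.571, 0.8]
wrist_force: [-3.2, -0.1, 6.1]
width: 0.0256
```

>>> carry_out:
  targets:
    - [0.4, 0, 0, 0, 0]
    - [0.4, 0, 0, 0, 0]
    - [0.4, 0, 0, 0, 0]
    - [0.4, 0, 0, 0, 0]
    - [0.4, -2, 0, 0, 0]
    - [0.4, -3, 0, 0, 0]
    - [0.4, -4, 0, 0, 0]
    - [0.4, -4, 0, 0, 0]
    - [0.4, -3, 0, 0, 0]
    - [0.4, -3, 0, 0, 0]
    - [0.4, 0, -4, 0, 0]
    - [0.4, 0, -4, 0, 0]
    - [0.4, 0, -4, 0, 0]
    - [0.4, 0, -4, 0, 0]
    - [0.4, 0, -4, 0, 0]
    - [0.4, 0, -4, 0, 0]
    - [0.4, 0, 0, 0, 0]
    - [0.4, 0, 0, 0, 0]

```text
time: 37.8
tool_pos: [0.3784, 0.1444, 0.1881]
ee_rot: [1.886, 1.569, 0.1]
wrist_force: [-0.4, -0.3, 0.1]
width: 0.057
```

```bash
python3 - <<'E'
from h import *
for n,r in(("scene",(120,310,180,420)),("top",(20,250,60,440))):
    s=robot.snapshot(n);a,b,c,d=r;k=3 if n=="scene" else 2
    cv2.imwrite(f"pics/end_{n}.png",cv2.resize(s["image"][a:b,c:d],None,fx=k,fy=k,interpolation=cv2.INTER_CUBIC)[:,:,::-1])
m=masks(s["image"])
def tray(C,yd,names):
    t=np.radians(yd);a=np.array([np.cos(t),np.sin(t)]);b=np.array([a[1],-a[0]])
    for k,p,z in names:
        bl,c,_=blob(m[k],proj(s,(*p,z)));d=ray(s,c,z)-C;print(k,"tray x,y mm",(1000*np.array([d@b,d@a])).round(1))
tray((.6286,.1647),78.1,[("black",(.644,.237),.05),("brown",(.629,.165),.03),("purple",(.613,.092),.025)])
tray((.6287,-.1655),101,[("red",(.622,-.13),.05),("orange",(.636,-.205),.039)])
print("blue",ray(s,blob(m["blue"],(251,212))[1],.025),"was .4417 -.0526")
E
```

```text
black tray x,y mm [ 0.7 75.3]
brown tray x,y mm [-2.9 -4.5]
purple tray x,y mm [ -4.4 -78.2]
red tray x,y mm [ 1.4 35. ]
orange tray x,y mm [ -0.4 -41.1]
blue [ 0.44159462 -0.05222071] was .4417 -.0526
```

View pics/end_scene.png

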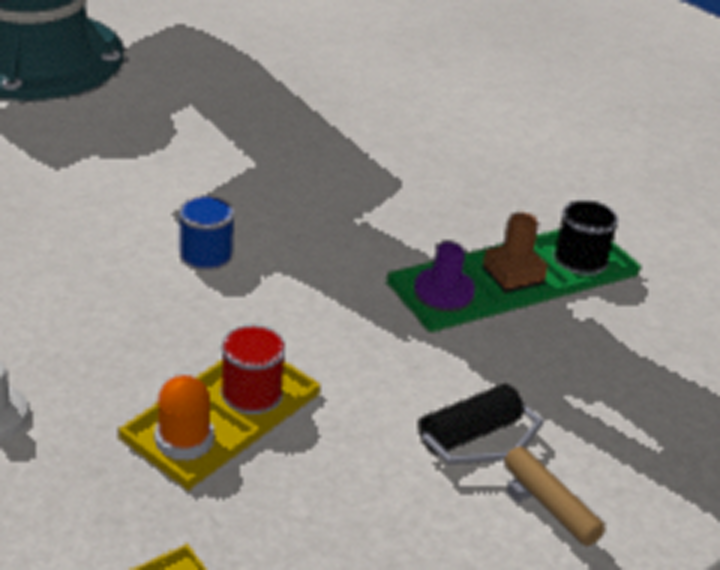

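View pics/end_top.png

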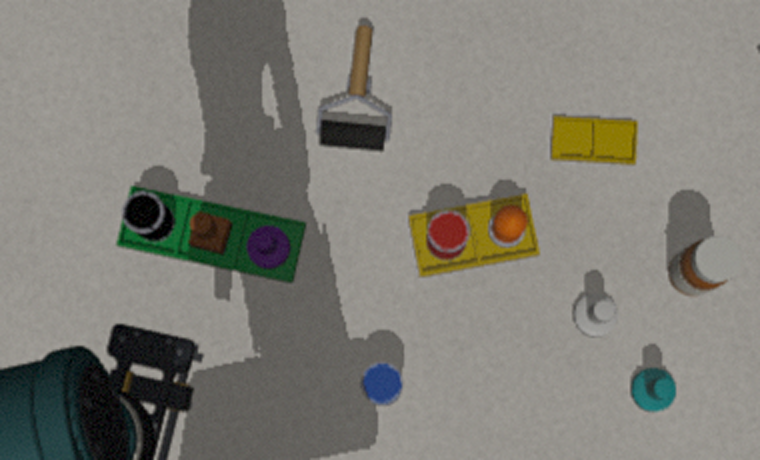

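All five things stand upright, one to a compartment. In the top crop black is at (147,213), stamp (208,230), purple (268,247), red (448,234) and pad (508,225), and nothing else has moved.

```bash
python3 -c "
from bench import robot
print(robot.close_job())"
```

```text
the job is handed in; nothing more can be done
None
```

The job is handed in at about 38 s of the 125 s allowed. The black tin, stamp and baren are in the green tray, and the red tin and pad are in the middle-sized yellow tray. All five are released, with the gripper clear.

**Last checks:** The final scene and top views show each thing upright in its own compartment, within about 5 mm of its centre. The blue tin measured less than 1 mm from its start. The roller, jar and look-alikes appear unmoved by eye only. I judged seating by the wrist force and the pictures, and took no separate height measurement.

**What went wrong or disagreed:**
- **Wrong-way move:** My first lift of the pad had the wrong sign and pressed it onto the bench for one step, sliding it about 20 mm up in the jaws. The wrist force read 4 N just afterwards. I did not see the peak during that step, so I cannot rule out that it passed a limit.
- **Finger length:** The real finger ends sit about 27 mm above the reported TCP, according to the scene and wrist views. I set later grasp heights from that, and lowered every placing in small steps while watching the force. The pad, stamp and baren showed clear contact before I let go. The two tins were released at their expected seating height with little or no contact force.

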